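# Fix the drawing and hold the easel board at the pointer

## Task

The drawing on the small table easel is due a coat of fixative: with the board still lying flat, press the spray head of the metal bottle all the way down and let it spring back up. Then swing the board up, by the lift tab on its far edge or as you like, until it is in line with the pointer arm on the easel's right-hand quadrant, and finish while still holding it there with the gripper (it falls if let go). Leave the pointer as it is set and do not disturb the ink bottle, the tape roll or the eraser.

Things in the scene. Friction and masses are not known exactly. Their poses are not given: they have to be found in the camera images.
- board (a joint): hinge angle of the drawing board (rad): 0 = lying flat and level on the easel, growing as its far edge is swung up toward the vertical, stop at 1.4. The board is plywood, 230 mm wide, 170 mm from hinge line to far edge, 10 mm thick, with a white sheet on it, about 0.3 to 0.65 kg; the hinge is nearly free, so it falls flat when let go
- board_hinge (a point): point on the easel's hinge line, at the middle of the board's near edge, 47 mm above the table (fixed easel). Axes: x from the near edge toward the far edge along the easel's base (level), y along the hinge line to the left, z up. The easel's base is 250 mm wide, reaches from 18 mm before this point to 168 mm beyond it and is fixed to the table
- board_tab (a point): grip point in the lift tab: dark wooden tongue on the middle of the board's far edge, 24 mm wide (y), 14 mm thick, sticking 48 mm out from the edge. The point is in its middle, 200 mm from the hinge line, 30 mm beyond the edge, 18 mm short of the tab's end; only the table below it, 47 mm down. x outward along the board, y along the hinge line, z out of the drawing face
- pointer (a joint): set angle of the pointer arm (rad), same hinge line, zero and sense as the board's angle: the board is in line when its angle equals this one. Clamped; stays where it was set
- pointer_tip (a point): end of the pointer arm, a dark steel bar 10 mm wide on the right (-y) side of the easel, 24 mm outside the board's right edge, pivoted on the same hinge line in front of an aluminium quadrant band. The point is 185 mm from the hinge line; x points outward along the arm, y along the hinge line, z at right angles to both
- bottle: pale grey metal spray bottle 52 mm wide in a round dark foot 92 mm wide, fixed to the table; origin at the centre of its underside, z up. With its spray head it is 167 mm tall
- head_top (a point): centre of the top of the white spray head on the bottle (31 mm wide, slightly dished, with a small nozzle stub reaching 23 mm out from the axis); 167 mm above the table when up; moves with the head
- spray_head (a joint): travel of the spray head (m): 0 = up, 0.010 = fully down. Sprung: 2 N to start, 7 N fully down, comes back by itself
- ink_bottle: ink bottle with a dark cap, 47 mm wide, 67 mm tall, loose; origin at the centre of its underside; leave alone
- tape_roll: roll of masking tape lying flat, 94 mm wide, 25 mm high, loose; origin at the centre of its underside; leave alone
- eraser: eraser in a card sleeve, 23 x 52 x 13 mm, loose, lying on the table; origin at the centre of its underside; leave alone
There are look-alikes about, which are no part of the job. Leave any brown or green look-alike of the bottle alone.

How it is judged:
By the outcome, as a careful person would: the job done as asked, in the order asked, and still so for the second after the job is handed in, while the arm keeps its last pose, push and grip.
It also fails if it takes over 51 s, if anything falls off the work surface, if the arm or the gripper's body presses on something with over 40 N, if the wrist force passes 120 N, or if a joint passes its speed limit or range.

## Robot

A 7-joint arm with a two-finger parallel gripper is mounted at the origin on the work surface; the furniture and walls round the work are solid. World frame = base frame: x ahead of the robot, y to its left, z up, the work surface at z = 0. Lengths are in mm, angles in degrees, forces in N, time in s.
With the tool pointing down it reaches from about 400 to 925 mm from the base axis. Payload 4.1 kg.
Tool frame: the origin (TCP) lies at the very end of the fingers, on their centre line; the grasp point (between the pads) lies 19 mm behind it (arm.grip_depth is the distance from the TCP to the grasp point, in mm); z points along the fingers, y is the line along which they close (so a half turn about z gives the same grasp; the last joint's range is limited). The gripper opens to 85 mm and grips with 20 to 120 N. Pads are 22 mm wide; open, the fingers measure 114 mm over their backs; the gripper's body (76 mm by 85 mm) begins 54 mm behind the grasp point. The pads swing forward as they close: fully open they stand 13 mm farther back than shut.
Start: joints at [-71.276, 22.827, 2.584, 88.041, -1.071, 69.15, -2.905], TCP at [268.466, 592.005, 231.347] pointing down, gripper open.
Joint ranges: [-161.44, 161.44], [-28.35, 127.94], [-78.24, 83.42], [0, 140.83], [-78.03, 258.03], [13.02, 114.36], [-168.23, 168.23]. Speed limits (degrees/s): [147.25, 147.25, 180, 180, 180, 180, 180].

## Interface

Orientations are given as a 3x3 rotation matrix whose columns are the frame's x, y, z axes.
In Python, from workcell import arm, optics, order gives the robot as it stands.
- The arm moves only by the tool play_rows, never from a script. Its argument "targets" is a list of rows, each a list of 3 entries, a list of its own where there are three numbers: the closure, from 0 (fully open) to 1 (shut), then the shift along the tool's x, y, z in cm, then the turn about the tool's z in units of 10 degrees (1.0 is 10 degrees). In form: [[jaw, [dx, dy, dz], spin], ...]. A call has 1 to 5 rows; each row is the pose to reach, as a shift and turn from the pose commanded when the call began, along the tool's axes at that moment; what a row does not reach only later rows make up. A row lasts 1/8 s, in which the tool goes at most 62.5 mm and 10.7 degrees, less where a joint would pass 70% of its speed; a pose out of reach is approached as far as the arm can. A call with a gripper value outside its range is refused whole. The fingers move at their own pace and stop on an object; the grip force is fixed at half the most. Time passes only in rows, so rows that repeat a pose let the fingers close. It gives the time, the measured TCP pose, the force, the opening and the grip force at its end, in the units of the state.
- arm.sense(): the state, without advancing time (a new reading comes with each control period).
- optics.capture(name): name is "scene" or "top" or "wrist"; returns a dict with "frame" (384x512x3 uint8, red, green, blue), "z_map" (384x512 float32, mm along the optical axis (not along the pixel's ray), 0 where there is no reading), "K" (3x3 intrinsics, pixels), "D" ([k1, k2, p1, p2, k3] as OpenCV has them; the pictures are not rectified), "cam_to_world" (4x4, takes a point from camera to world coordinates). Camera axes: x right, y up, looking along -z (the intrinsics and any distortion apply to the point x, -y, -z); pixel columns grow to the right and rows downward; lengths in mm; the calibration is good to about 2 mm. A picture is of the moment at which its call begins.
- order.finish_job(): hands the job in; it is judged then, once.
The state is a dict: "t": time; "qpos": joint angles; "joint_velocities": joint speeds; "joint_torque": joint torques, N m; "eef_pos": TCP position; "eef_rot": TCP orientation; "contact_force": force on the tool from outside, world axes, zero at the start; "torque": the same for the moment, N m; "finger_gap": finger opening in mm; "gripper_force": force on a finger pad.
Only numpy, scipy, OpenCV 4.12 (cv2) and the standard library are available. Lean on these libraries where they do the work, as an engineer would, in place of code of your own. Each camera call takes 0.05 s, during which the arm holds its last target. There are 200 camera calls.

## Working session

There is one attempt and no reset: what is moved stays moved. The work goes in short steps, Python scripts to look and compute and a tool call to move; the robot and the scene stay as the last step left them, time stands still between calls to the robot, and variables do not carry over. Pictures are saved under pics/ and viewed, at most 10 in all, crops included, and the job is handed in when it is done.

Besides the shell and the picture viewer there is one more tool, called after ">>>" as a command line: name --argument value ..., lists and objects as JSON in quotes. play_rows: Moves the arm, as the interface text tells. Its arguments: {"type":"object","properties":{"targets":{"type":"array","items":{"type":"array"}}},"required":["targets"]}

```bash
mkdir -p pics; ls; cat > h.py <<'E'
import numpy as np, cv2
from workcell import arm, optics, order
def cap(n):
    c=optics.capture(n); return {k:(np.array(v) if k!='name' else v) for k,v in c.items()}
def pts(c):
    z=c['z_map']; h,w=z.shape
    u,v=np.meshgrid(np.arange(w),np.arange(h))
    p=cv2.undistortPoints(np.stack([u,v],-1).reshape(-1,1,2).astype(np.float64),c['K'].astype(float),np.array(c['D'],float)).reshape(h,w,2)
    P=np.stack([p[...,0]*z,-p[...,1]*z,-z,np.ones_like(z)],-1)
    W=(P@c['cam_to_world'].T)[...,:3]; W[z<=0]=np.nan
    return W
def save(n,img): cv2.imwrite('pics/'+n,cv2.cvtColor(np.ascontiguousarray(img),cv2.COLOR_RGB2BGR))
E
python3 - <<'E'
from h import *
for n in ('scene','top'):
    c=cap(n); np.savez(n+'.npz',W=pts(c),**c); globals()[n]=c['frame']
save('a.png',cv2.resize(np.hstack([scene]),(768,576))); save('b.png',cv2.resize(top,(768,576)))
s=arm.sense(); print(s['eef_rot'],s['finger_gap'],arm.grip_depth)
E
```

```text
pics
[[-9.10750876e-01  4.12955678e-01 -6.71143168e-04]
 [ 4.12956216e-01  9.10749371e-01 -1.65721858e-03]
 [-7.31146028e-05 -1.78646602e-03 -9.99998402e-01]] 85.384181388793 18.700000000000003
```

View pics/a.png

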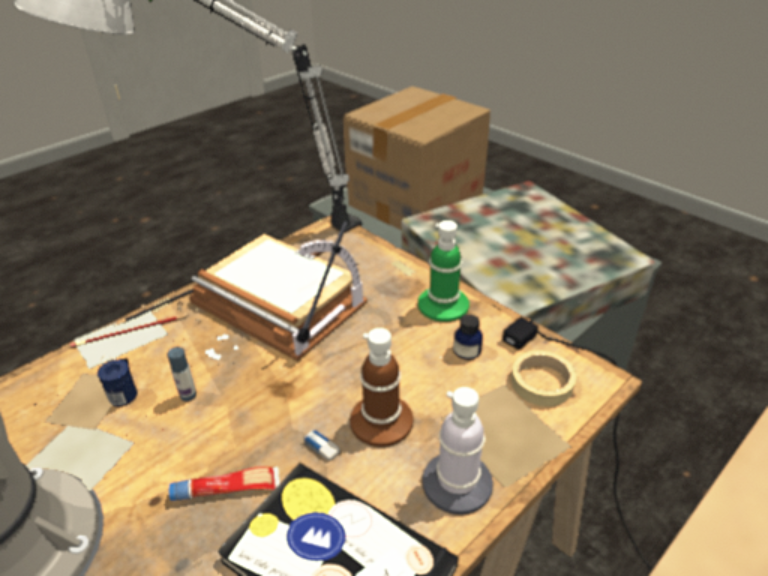

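View pics/b.png

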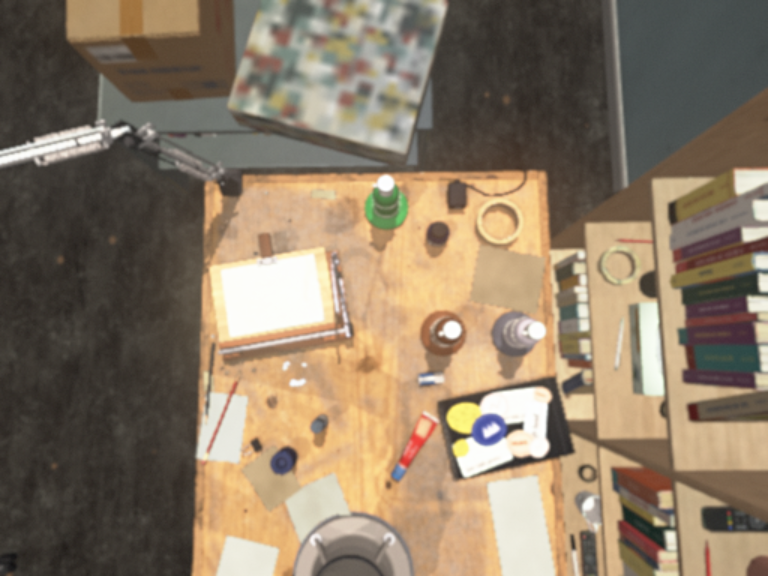

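The grey bottle is the target: scene (460,450), top (520,332), head (537,330). Its look-alikes are the brown bottle at scene (380,385) and the green one at scene (445,270). In the top picture the easel is at (275,300), its tab at (265,245) and the pointer on its right at (345,300). Next I measure these.

```bash
python3 - <<'E'
from h import *
T=np.load('top.npz'); S=np.load('scene.npz')
np.set_printoptions(precision=1,suppress=True)
def at(D,u,v): # 768x576 px
    return D['W'][int(v/1.5),int(u/1.5)]
for n,u,v in [('base',353,550),('greyhead',537,330),('brownhead',452,330),('greenhead',386,184),('tab',265,243),('bl',226,340),('tl',216,264),('tr',323,250),('br',335,325),('ink',437,231),('tape',482,222),('eraser',431,380),('table',380,420),('boxtop',500,430)]:
    print(n,at(T,u,v))
for n,u,v in [('greyhead',464,398),('ptip',343,232),('pivot',303,335),('pmid',325,280)]: print('S',n,at(S,u,v))
# grey head cluster
for D,nm in((T,'T'),(S,'S')):
    W=D['W'];f=D['frame']
    g=at(T,537,330)
    m=(np.hypot(W[...,0]-g[0],W[...,1]-g[1])<40)&(W[...,2]>158)&(W[...,2]<180)
    P=W[m]; print(nm,m.sum(),P.mean(0),P.min(0),P.max(0))
s=f=S['frame']; save('c.png',np.hstack([cv2.resize(s[250:350,260:340],(400,500)),cv2.resize(s[140:250,180:260],(364,500))]))
E
```

```text
base [66.2 -4.2 57.7]
greyhead [ 457.1 -329.2  167.7]
brownhead [ 458.7 -182.9  168.9]
greenhead [720.7 -72.6 167.7]
tab [638.5 168.8  56.2]
bl [451.1 242.7  49.7]
tl [607.4 281.2  -0.5]
tr [625.4  53.6  54.7]
br [477.2  29.4  59. ]
ink [ 655.2 -170.4   69.9]
tape [ 689.  -270.8    1.5]
eraser [ 367.3 -156.8   13.7]
table [287.8 -54.4  -2.3]
boxtop [ 272.2 -287.3   26.5]
S greyhead [ 457.2 -327.7  165.1]
S ptip [576.1  14.3 184. ]
S pivot [468.6  -4.2  50.6]
S pmid [528.5   8.1 120.3]
T 119 [ 456.8 -324.1  167. ] [ 444.3 -339.4  158.1] [ 470.6 -305.2  172.6]
S 245 [ 454.4 -329.8  165.5] [ 442.  -344.   158.2] [ 470.4 -306.5  169.5]
```

View pics/c.png

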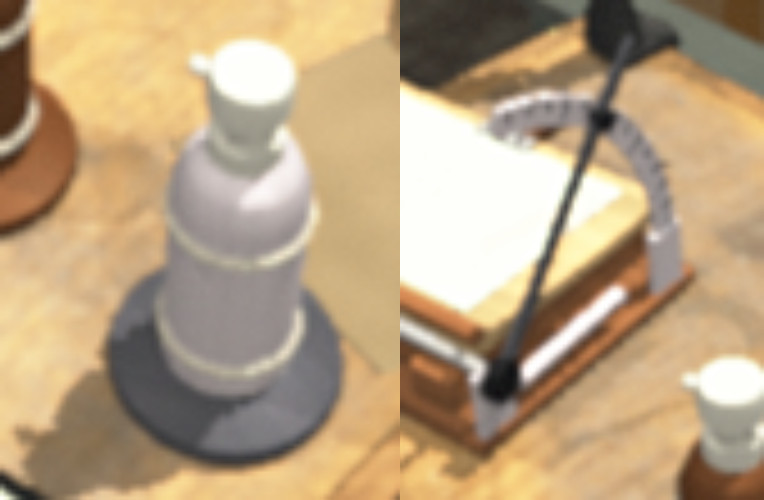

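Scene crop: the pale grey metal bottle on its dark foot is confirmed, with its nozzle stub pointing toward +y. The pointer arm stands at about 50°, its pivot at crop (503,380). Next I fit the hinge axis, the tab and the pointer angle, and check lamp clearance.

```bash
cat >> h.py <<'E'
def go(x,y,z,yaw=None):
    s=arm.sense(); R=np.array(s['eef_rot']); d=R.T@(np.array([x,y,z])-s['eef_pos'])/10
    print('shift cm',d.round(2),'len',np.linalg.norm(d).round(1))
E
cat > m.py <<'E'
from h import *
from scipy.optimize import minimize
np.set_printoptions(precision=2,suppress=True)
T=np.load('top.npz'); S=np.load('scene.npz')
# board from top: white sheet -> min area rect in world
W=T['W'];f=T['frame'].astype(int)
m=(f.min(2)>225)&(np.abs(W[...,2]-54)<8)&(W[...,1]>20)&(W[...,1]<300)&(W[...,0]>430)&(W[...,0]<650)
r=cv2.minAreaRect(W[m][:,:2].astype(np.float32)); print('sheet',m.sum(),r, W[m][:,2].mean())
b=(np.abs(W[...,2]-53)<6)&(W[...,1]>10)&(W[...,1]<310)&(W[...,0]>420)&(W[...,0]<610)
r=cv2.minAreaRect(W[b][:,:2].astype(np.float32)); print('board-ish',b.sum(),r)
t=(np.abs(W[...,2]-54)<8)&(W[...,0]>631)&(W[...,0]<690)&(W[...,1]>120)&(W[...,1]<220)
print('tab',t.sum(),W[t].mean(0),W[t].min(0),W[t].max(0))
# pointer from scene depth
W=S['W'];f=S['frame'].astype(int)
v,u=np.mgrid[0:384,0:512]
d=(f.max(2)<90)&(u>195)&(u<232)&(v>150)&(v<232)
P=W[d]; P=P[(P[:,0]>440)&(P[:,0]<640)&(P[:,1]>-40)&(P[:,1]<60)&(P[:,2]>40)]
for _ in range(3):
    c=P.mean(0); a=np.linalg.svd(P-c)[2][0]; a*=np.sign(a[2])
    e=np.linalg.norm(np.cross(P-c,a),axis=1); P=P[e<6]
print('ptr',len(P),c,a,np.degrees(np.arctan2(a[2],np.hypot(*a[:2]))),np.degrees(np.arctan2(a[1],a[0])),P[P[:,2].argmax()],P[P[:,2].argmin()])
L=W[(W[...,2]>120)&(W[...,0]<900)&(W[...,0]>150)&(W[...,1]>60)]
print('high stuff',len(L), L.min(0) if len(L) else '',L.max(0) if len(L) else '')
E
python3 m.py; python3 -c "
from h import *
go(500,200,300)"
```

```text
sheet 2861 ((526.6792602539062, 151.3660888671875), (164.93014526367188, 186.63916015625), 9.40673542022705) 53.39935158784262
board-ish 4210 ((526.4094848632812, 143.08294677734375), (176.38455200195312, 249.54696655273438), 7.118258476257324)
tab 78 [645.62 169.39  53.89] [632.31 157.62  46.46] [660.88 182.75  59.43]
ptr 142 [516.09   4.85 108.96] [0.62 0.12 0.78] 50.852902894252225 10.58406160335902 [579.91  18.23 188.71] [465.52  -6.66  41.52]
high stuff 2848 [410.22 230.13 120.33] [779.22 689.76 446.41]
shift cm [-37.28 -26.09  -6.92] len 46.0
```

```bash
python3 - <<'E'
from h import *
np.set_printoptions(precision=0,suppress=True)
for n in('scene','top'):
    W=np.load(n+'.npz')['W']
    L=W[(W[...,2]>120)&(W[...,0]<900)&(W[...,0]>100)&(W[...,1]>60)&(W[...,1]<900)]
    for lo in range(100,900,50):
        k=L[(L[:,0]>=lo)&(L[:,0]<lo+50)]
        if len(k)>2: print(n,lo,len(k),k.min(0),k.max(0))
E
```

```text
scene 400 311 [410. 569. 413.] [450. 690. 446.]
scene 450 438 [450. 550. 394.] [500. 589. 446.]
scene 500 395 [500. 549. 378.] [550. 570. 441.]
scene 550 185 [550. 563. 369.] [597. 616. 432.]
scene 600 10 [629. 452. 410.] [649. 607. 433.]
scene 650 335 [650. 329. 379.] [700. 458. 437.]
scene 700 850 [700. 250. 124.] [750. 397. 416.]
scene 750 324 [750. 230. 120.] [779. 300. 369.]
top 650 571 [665. 328. 376.] [700. 425. 439.]
top 700 1216 [700. 252. 126.] [750. 396. 415.]
top 750 306 [750. 231. 121.] [779. 298. 369.]
```

```bash
python3 - <<'E'
from h import *
for w in [(290,500,250),(310,410,260),(360,290,270),(410,180,280),(450,60,280),(460,-60,280),(456,-200,260),(456,-329,200)]: go(*w)
E
```

```text
shift cm [-5.76 -7.43 -1.95] len 9.6
shift cm [-11.3  -14.81  -2.94] len 18.9
shift cm [-20.81 -23.67  -3.92] len 31.8
shift cm [-29.91 -31.63  -4.91] len 43.8
shift cm [-38.51 -40.9   -4.89] len 56.4
shift cm [-44.37 -51.42  -4.87] len 68.1
shift cm [-49.79 -64.33  -2.85] len 81.4
shift cm [-55.12 -76.07   3.18] len 94.0
```

>>> play_rows --targets '[[1, [-3, -3.7, -1], 0], [1, [-5.8, -7.4, -2], 0], [1, [-8.5, -11.1, -2.5], 0], [1, [-11.3, -14.8, -3], 0], [1, [-15, -18.5, -3.5], 0]]'

```text
t: 0.72
eef_pos: [328.3, 360.1, 266.1]
eef_rot: [[-0.911, 0.412, -0.0], [0.412, 0.911, -0.0], [0.0, -0.0, -1.0]]
contact_force: [0.7, -0.4, -0.4]
finger_gap: 0.3
gripper_force: 0.0
```

```bash
python3 - <<'E'
from h import *
s=arm.sense(); print(s['eef_pos'],s['qpos'],s['contact_force'],s['finger_gap'])
for w in [(360,290,270),(410,180,280),(450,60,280),(460,-60,280),(456,-200,260),(456,-329,200)]: go(*w)
E
```

```text
[328.30797902 360.14443994 266.1319685 ] [-60.08681608   4.45103147   7.89058601 106.99937385  -0.67194766
  68.6152654   13.71503358] [ 0.70972263 -0.44558289 -0.37768296] 0.33903666938340904
shift cm [-5.78 -5.09 -0.39] len 7.7
shift cm [-14.86 -13.05  -1.39] len 19.8
shift cm [-23.45 -22.34  -1.39] len 32.4
shift cm [-29.3  -32.87  -1.39] len 44.1
shift cm [-34.7  -45.79   0.62] len 57.5
shift cm [-40.01 -57.54   6.62] len 70.4
```

>>> play_rows --targets '[[1, [-4.5, -4, -0.4], 0], [1, [-9, -8, -0.8], 0], [1, [-13.5, -12, -1.2], 0], [1, [-18, -16.5, -1.4], 0], [1, [-22, -21, -1.4], 0]]'

```text
t: 1.35
eef_pos: [442.7, 77.4, 280.4]
eef_rot: [[-0.911, 0.413, 0.001], [0.413, 0.911, 0.0], [-0.0, 0.001, -1.0]]
contact_force: [1.0, 0.6, -0.3]
finger_gap: 0.1
gripper_force: 0.0
```

```bash
python3 - <<'E'
from h import *
s=arm.sense(); print(s['eef_pos'],s['qpos'])
for w in [(460,-60,280),(456,-200,260),(456,-329,200)]: go(*w)
E
```

```text
[442.70925988  77.42443745 280.36643363] [-41.35070893  -0.88044343  25.82940688 110.50063832   0.39190601
  70.2514276   49.9546029 ]
shift cm [ -7.25 -11.8    0.03] len 13.9
shift cm [-12.67 -24.72   2.03] len 27.8
shift cm [-17.99 -36.47   8.02] len 41.5
```

>>> play_rows --targets '[[1, [-3.5, -5, 0], 0], [1, [-6, -10, 0], 0], [1, [-8.5, -15, 0.5], 0], [1, [-10.8, -20, 1], 0], [1, [-12.7, -24.7, 2], 0]]'

```text
t: 1.98
eef_pos: [455.8, -199.8, 260.3]
eef_rot: [[-0.911, 0.413, 0.001], [0.413, 0.911, 0.0], [-0.001, 0.001, -1.0]]
contact_force: [0.8, -0.1, 0.2]
finger_gap: 0.6
gripper_force: 0.0
```

```bash
python3 - <<'E'
from h import *
s=arm.sense(); print(s['eef_pos'],s['qpos'])
for w in [(456,-329,200),(456,-329,175)]: go(*w)
E
```

```text
[ 455.84300947 -199.79039178  260.28494148] [-21.21482676   7.21714938  44.02732623 107.01993786  -5.44364867
  67.80771219  90.24209007]
shift cm [ -5.35 -11.76   6.03] len 14.3
shift cm [ -5.34 -11.77   8.53] len 15.5
```

>>> play_rows --targets '[[1, [-2.5, -5.5, 0.5], 0], [1, [-4.5, -10, 2], 0], [1, [-5.4, -11.8, 4], 0], [1, [-5.4, -11.8, 6], 0], [1, [-5.4, -11.8, 6], 0]]'

```text
t: 2.6
eef_pos: [455.1, -327.0, 198.5]
eef_rot: [[-0.91, 0.414, -0.004], [0.414, 0.91, 0.002], [0.004, 0.0, -1.0]]
contact_force: [-0.5, 0.5, 0.4]
finger_gap: 0.0
gripper_force: 0.0
```

```bash
python3 - <<'E'
from h import *
s=arm.sense(); print(s['eef_pos'],s['qpos'])
c=cap('scene'); W=pts(c)
m=(np.hypot(W[...,0]-456,W[...,1]+329)<40)&(W[...,2]>156)&(W[...,2]<172); print(m.sum(),W[m].mean(0))
a=cap('wrist')['frame']
save('d.png',np.hstack([cv2.resize(c['frame'][200:350,250:360],(352,480)),cv2.resize(a,(440,480))]))
E
```

```text
[ 455.14504604 -326.95387287  198.48326541] [ -4.98604947  20.51193651  45.82475667 103.49282518 -16.30974238
  63.10766897 112.13661997]
259 [ 454.09054123 -329.81218601  165.02962875]
```

View pics/d.png

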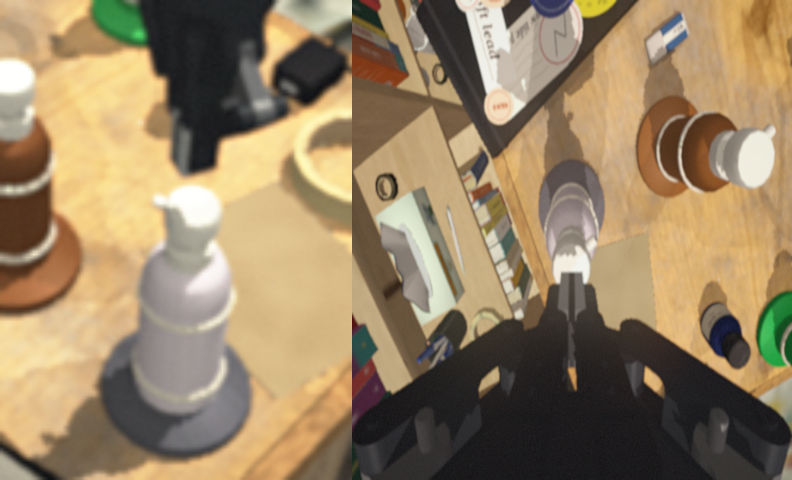

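The shut fingertips (193,165) stand over the grey bottle's head (190,205), so I press.

>>> play_rows --targets '[[1, [0, -0.2, 2.2], 0], [1, [0, -0.2, 3.2], 0], [1, [0, -0.2, 3.6], 0], [1, [0, -0.2, 4.0], 0], [1, [0, -0.2, 4.0], 0]]'

```text
t: 3.32
eef_pos: [455.8, -329.1, 160.8]
eef_rot: [[-0.911, 0.413, 0.0], [0.413, 0.911, 0.001], [-0.0, 0.001, -1.0]]
contact_force: [-1.6, 2.1, 5.1]
finger_gap: 0.2
gripper_force: 2.7
```

>>> play_rows --targets '[[1, [0, 0, 0.1], 0], [1, [0, 0, 0.2], 0]]'

```text
t: 3.58
eef_pos: [455.9, -329.1, 159.0]
eef_rot: [[-0.911, 0.413, 0.001], [0.413, 0.911, 0.001], [-0.0, 0.001, -1.0]]
contact_force: [-2.5, 3.0, 5.4]
finger_gap: 0.1
gripper_force: 3.2
```

>>> play_rows --targets '[[1, [0, 0, 0.1], 0], [1, [0, 0, 0.2], 0]]'

```text
t: 3.82
eef_pos: [455.9, -329.2, 157.8]
eef_rot: [[-0.911, 0.413, 0.001], [0.413, 0.911, 0.002], [0.0, 0.002, -1.0]]
contact_force: [-4.1, 4.6, 15.2]
finger_gap: -0.0
gripper_force: 7.5
```

>>> play_rows --targets '[[1, [0, 0, 0.1], 0], [1, [0, 0, 0.2], 0], [1, [0, 0, 0.2], 0]]'

```text
t: 4.2
eef_pos: [455.9, -329.2, 157.6]
eef_rot: [[-0.911, 0.413, 0.002], [0.413, 0.911, 0.003], [-0.0, 0.003, -1.0]]
contact_force: [-6.4, 7.8, 23.7]
finger_gap: -0.3
gripper_force: 11.5
```

The head has bottomed out: 24 N with z stalled at 157.6. Release and retreat.

>>> play_rows --targets '[[1, [0, 0, -0.6], 0], [1, [0, 0, -2.5], 0], [1, [0, 0, -6], 0], [1, [0, 0, -10], 0], [1, [2.5, 5.5, -10.5], 0]]'

```text
t: 4.82
eef_pos: [456.0, -275.1, 263.5]
eef_rot: [[-0.907, 0.422, 0.007], [0.422, 0.907, -0.007], [-0.009, -0.004, -1.0]]
contact_force: [1.1, 1.2, -0.6]
finger_gap: -0.0
gripper_force: 0.0
```

```bash
python3 - <<'E'
from h import *
c=cap('scene'); W=pts(c)
m=(np.hypot(W[...,0]-456,W[...,1]+329)<40)&(W[...,2]>150)&(W[...,2]<172); print(m.sum(),W[m].mean(0),W[m].max(0))
s=arm.sense(); print(s['eef_pos'],s['qpos'])
for w in [(460,-200,275),(470,-60,285),(520,40,285),(570,130,285),(642,168,200),(642,168,100)]: go(*w)
E
```

```text
295 [ 453.45392417 -330.54774857  163.6117013 ] [ 471.58727719 -306.34957244  169.60136164]
[ 457.9798038  -261.31085736  261.26153649] [-15.38275438  12.07714817  47.53153146 103.3611383   -9.96696168
  68.71831669 101.09307449]
shift cm [ 2.31  5.69 -1.34] len 6.3
shift cm [ 7.11 18.89 -2.25] len 20.3
shift cm [ 6.62 30.06 -2.17] len 30.9
shift cm [ 5.73 40.31 -2.1 ] len 40.8
shift cm [ 0.71 46.66  6.45] len 47.1
shift cm [ 0.72 46.59 16.45] len 49.4
```

>>> play_rows --targets '[[1, [2, 5.5, -1.5], 0], [1, [4, 11, -2], 0], [1, [6, 17, -2.3], 0], [1, [6.8, 23, -2.3], 0], [1, [6.6, 29, -2.3], 0]]'

```text
t: 5.5
eef_pos: [515.6, 24.2, 283.3]
eef_rot: [[-0.911, 0.412, 0.002], [0.412, 0.911, 0.002], [-0.001, 0.002, -1.0]]
contact_force: [0.2, 0.2, -0.3]
finger_gap: -0.1
gripper_force: 0.0
```

```bash
python3 - <<'E'
from h import *
s=arm.sense(); print(s['eef_pos'],s['qpos'])
for w in [(570,130,285),(642,168,260),(642,168,150)]: go(*w)
E
```

```text
[515.62055408  24.24952722 283.34032704] [-40.00430233   7.83622297  36.40535797 102.7987293   -4.99670488
  70.81572972  63.44599641]
shift cm [-0.6  11.88 -0.14] len 11.9
shift cm [-5.59 18.3   2.38] len 19.3
shift cm [-5.57 18.28 13.38] len 23.3
```

>>> play_rows --targets '[[0.2, [-0.5, 6, -0.2], -1], [0.2, [-0.8, 12, -0.2], -2], [0.2, [-3.5, 15.5, 1], -3], [0.2, [-5.6, 18.3, 4], -3.4], [0.2, [-5.6, 18.3, 8], -3.4]]'

```text
t: 6.12
eef_pos: [644.6, 167.9, 201.9]
eef_rot: [[-0.985, -0.17, 0.004], [-0.17, 0.985, 0.0], [-0.004, -0.0, -1.0]]
contact_force: [0.3, -0.5, 0.0]
finger_gap: 68.1
gripper_force: 0.0
```

```bash
python3 - <<'E'
from h import *
s=arm.sense(); print(s['eef_pos'],s['qpos'],s['finger_gap']); R=np.array(s['eef_rot']); print('tooly angle',np.degrees(np.arctan2(R[1,1],R[0,1])))
for w in [(641,168,100),(641,168,28)]: go(*w)
c=cap('wrist'); W=pts(c)
t=(np.abs(W[...,2]-54)<10)&(W[...,0]>620)&(W[...,0]<690)&(W[...,1]>120)&(W[...,1]<220)
print('tab',t.sum(),np.nanmean(W[t],0),W[t].min(0),W[t].max(0))
d=cap('scene')['frame']
save('e.png',np.hstack([cv2.resize(d[110:260,120:270],(400,400)),cv2.resize(c['frame'],(400,400))]))
E
```

```text
[644.55800699 167.86652699 201.89902923] [-36.93175765  27.68923564  26.52529877  88.34277736 -13.02014179
  66.81816076  91.84459668] 68.06205564452895
tooly angle 99.77922966753663
shift cm [ 0.39  0.08 10.19] len 10.2
shift cm [ 0.42  0.08 17.39] len 17.4
tab 893 [639.76413735 169.16390733  54.51460776] [620.00382771 120.4571406   50.1282764 ] [662.43474384 183.71907058  57.2003122 ]
```

View pics/e.png

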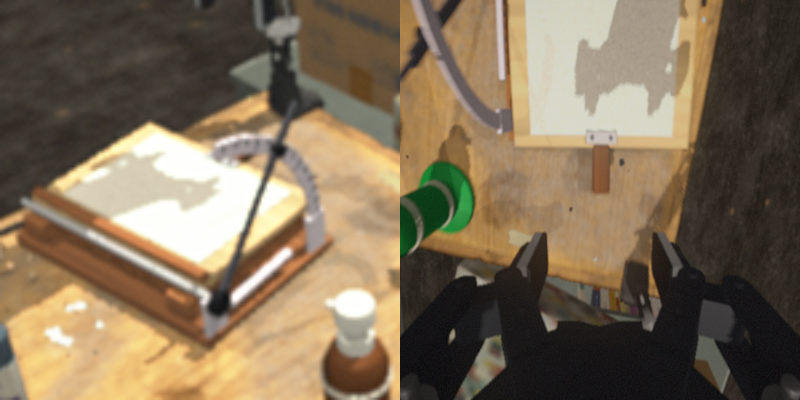

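The wrist picture shows the tab (600,168) centred between the fingers (545 and 655). I descend and grip.

>>> play_rows --targets '[[0.2, [0.3, 0, 5], 0], [0.2, [0.3, 0, 10], 0], [0.2, [0.3, 0, 14.5], 0], [0.2, [0.3, 0, 17.2], 0], [0.2, [0.3, 0, 17.2], 0]]'

```text
t: 6.85
eef_pos: [638.1, 165.1, 30.0]
eef_rot: [[-0.986, -0.167, -0.002], [-0.167, 0.986, -0.001], [0.002, -0.0, -1.0]]
contact_force: [1.1, -0.0, -0.4]
finger_gap: 68.2
gripper_force: 0.0
```

>>> play_rows --targets '[[1, [0, 0, 0], 0], [1, [0, 0, 0], 0], [1, [0, 0, 0], 0], [1, [0, 0, 0], 0], [1, [0, 0, 0], 0]]'

```text
t: 7.48
eef_pos: [639.9, 169.3, 33.2]
eef_rot: [[-0.986, -0.168, 0.003], [-0.168, 0.986, 0.006], [-0.004, 0.005, -1.0]]
contact_force: [-2.0, 3.9, 6.1]
finger_gap: 23.1
gripper_force: 59.1
```

```bash
python3 - <<'E'
from h import *
s=arm.sense(); p=np.array(s['eef_pos']);print(p,s['contact_force'],s['gripper_force'],s['finger_gap'])
R=np.array(s['eef_rot'])
# arc: grip at radius r along ex
yaw=np.radians(9.7); ex=np.array([np.cos(yaw),np.sin(yaw),0])
for a in list(range(5,50,5))+[48,51]:
    t=np.radians(a); d=200*(np.cos(t)-1)*ex+[0,0,200*np.sin(t)]
    print(a,(R.T@d/10).round(2))
E
```

```text
[639.87118586 169.30261772  33.20143487] [-2.01171538  3.93055145  6.14399252] 59.091153144836426 23.092745595065487
5 [ 0.07  0.01 -1.74]
10 [ 0.29  0.02 -3.47]
15 [ 0.66  0.03 -5.18]
20 [ 1.18  0.04 -6.84]
25 [ 1.84  0.04 -8.46]
30 [  2.64   0.05 -10.01]
35 [  3.57   0.06 -11.48]
40 [  4.63   0.07 -12.87]
45 [  5.81   0.07 -14.16]
48 [  6.56   0.08 -14.89]
51 [  7.36   0.08 -15.57]
```

>>> play_rows --targets '[[1, [0.1, 0, -1.7], 0], [1, [0.3, 0, -3.5], 0], [1, [0.7, 0, -5.2], 0], [1, [1.2, 0, -6.8], 0], [1, [1.2, 0, -6.8], 0]]'

```text
t: 8.1
eef_pos: [625.6, 166.9, 99.2]
eef_rot: [[-0.986, -0.168, -0.001], [-0.168, 0.986, 0.005], [0.0, 0.005, -1.0]]
contact_force: [-1.5, 4.8, -4.9]
finger_gap: 22.7
gripper_force: 59.7
```

```bash
cat > ang.py <<'E'
from h import *
s=arm.sense(); p=np.array(s['eef_pos']);print('t',s['t'],p.round(1),np.round(s['contact_force'],1),s['gripper_force'],s['finger_gap'],np.round(s['torque'],1))
yaw=np.radians(9.7); ex=np.array([np.cos(yaw),np.sin(yaw),0]); ey=np.array([-np.sin(yaw),np.cos(yaw),0])
for n in('scene','top'):
    c=cap(n); W=pts(c); f=c['frame'].astype(int)
    H=np.array([443.5,134,47]); q=W-H
    X=q@ex;Y=q@ey;Z=q[...,2]
    rad=np.hypot(X,Z)
    m=(rad>25)&(rad<160)&(np.abs(Y)<95)&(f.min(2)>110)&(f.max(2)-f.min(2)<60)&(Z>3)&(X>0)
    P=np.stack([X,Z],-1)[m]
    for _ in range(6):
        cc=P.mean(0); a=np.linalg.svd(P-cc,full_matrices=False)[2][0]; a*=np.sign(a[0]); e=np.abs((P-cc)@[-a[1],a[0]]); P=P[e<max(3,2*e.std())]
    off=np.array([-a[1],a[0]])@cc
    print(n,'board',len(P),np.degrees(np.arctan2(a[1],a[0])).round(2),'offset(5 expected)',off.round(1))
    # pointer: dark, right side
    m=(rad>40)&(rad<180)&(np.abs(Y+141)<14)&(f.max(2)<100)&(Z>15)
    P=np.stack([X,Z],-1)[m]
    if len(P)>20:
        for _ in range(6):
            cc=P.mean(0); a=np.linalg.svd(P-cc,full_matrices=False)[2][0]; a*=np.sign(a[0]); e=np.abs((P-cc)@[-a[1],a[0]]); P=P[e<max(4,2*e.std())]
        print(n,'ptr',len(P),np.degrees(np.arctan2(a[1],a[0])).round(2),'off',(np.array([-a[1],a[0]])@cc).round(1))
    save(f'z_{n}_{s["t"]:.1f}.png',cv2.resize(c['frame'][100:280,100:300],(600,540)))
E
python3 ang.py
```

```text
t 8.1 [625.6 166.9  99.2] [-1.5  4.8 -4.9] 59.69235956668854 22.721515212211354 [ 1.1 -0.  -0.1]
scene board 2411 19.54 offset(5 expected) 4.2
scene ptr 107 51.6 off -0.5
top board 2730 19.5 offset(5 expected) 5.3
```

>>> play_rows --targets '[[1, [0.7, 0, -1.6], 0], [1, [1.5, 0, -3.2], 0], [1, [2.4, 0, -4.6], 0], [1, [3.5, 0, -6], 0], [1, [3.5, 0, -6], 0]]'

```text
t: 8.82
eef_pos: [589.4, 161.0, 158.2]
eef_rot: [[-0.986, -0.169, -0.004], [-0.169, 0.986, 0.005], [0.003, 0.006, -1.0]]
contact_force: [-2.4, 5.9, -6.3]
finger_gap: 22.5
gripper_force: 60.3
```

```bash
python3 ang.py
```

```text
t 8.825 [589.4 161.  158.2] [-2.4  5.9 -6.3] 60.32955765724182 22.460944879622378 [ 1.1  0.4 -0.1]
scene board 2732 39.56 offset(5 expected) 3.1
scene ptr 114 51.24 off 0.4
top board 2605 39.67 offset(5 expected) 4.1
```

>>> play_rows --targets '[[1, [0.9, 0, -1], 0], [1, [1.8, 0, -1.9], 0], [1, [2.7, 0, -2.7], 0], [1, [2.7, 0, -2.7], 0]]'

```text
t: 9.43
eef_pos: [561.9, 156.5, 184.0]
eef_rot: [[-0.986, -0.169, -0.006], [-0.169, 0.986, 0.004], [0.005, 0.005, -1.0]]
contact_force: [-3.3, 6.7, -9.2]
finger_gap: 22.6
gripper_force: 60.0
```

```bash
python3 ang.py; ls pics; python3 - <<'E'
# pointer angle by image fit: project line model into scene, using initial image
from h import *
from scipy.optimize import minimize
S=np.load('scene.npz'); f=S['frame'].astype(np.float32).mean(2)
yaw=np.radians(9.7); ex=np.array([np.cos(yaw),np.sin(yaw),0]); ey=np.array([-np.sin(yaw),np.cos(yaw),0])
Mi=np.linalg.inv(S['cam_to_world'])
def proj(P):
    q=P@Mi[:3,:3].T+Mi[:3,3]; q=q*[1,-1,-1]
    return cv2.projectPoints(q.reshape(-1,1,3),np.zeros(3),np.zeros(3),S['K'].astype(float),np.array(S['D'],float))[0].reshape(-1,2)
H=np.array([443.5,134,47]); g=cv2.GaussianBlur(f,(0,0),0.8)
def cost(p):
    t,dx,dy=p; r=np.linspace(30,180,60)
    P=H+dx*ex+[0,0,dy]-141*ey+r[:,None]*(np.cos(np.radians(t))*ex+np.sin(np.radians(t))*np.array([0,0,1]))
    u=proj(P).astype(np.float32); return cv2.remap(g,u[:,0],u[:,1],cv2.INTER_LINEAR).mean()+0.3*(dx**2+dy**2)
for t0 in(49,51,53):
    r=minimize(cost,[t0,0,0],method='Nelder-Mead',options=dict(initial_simplex=[[t0,0,0],[t0+2,0,0],[t0,2,0],[t0,0,2]])); print(r.x.round(2),r.fun)
E
```

```text
t 9.425 [561.9 156.5 184. ] [-3.3  6.7 -9.2] 60.021037459373474 22.596627283979995 [ 1.2  0.4 -0.1]
scene board 2877 50.49 offset(5 expected) 2.6
scene ptr 128 51.83 off -1.6
top board 2356 50.53 offset(5 expected) 3.6
a.png
b.png
c.png
d.png
e.png
z_scene_8.1.png
z_scene_8.8.png
z_scene_9.4.png
z_top_8.1.png
z_top_8.8.png
z_top_9.4.png
[52.09 -0.42  0.5 ] 91.98416351928137
[52.17 -0.26  0.6 ] 91.96021985465109
[52.08 -0.48  0.5 ] 91.96305516736615
```

```bash
python3 - <<'E'
from h import *
yaw=np.radians(9.7); ex=np.array([np.cos(yaw),np.sin(yaw),0]); ey=np.array([-np.sin(yaw),np.cos(yaw),0])
H=np.array([443.5,134,47]);A=[];B=[];C=[]
for i in range(12):
    c=cap('scene'); W=pts(c); f=c['frame'].astype(int); q=W-H
    X=q@ex;Y=q@ey;Z=q[...,2];rad=np.hypot(X,Z)
    def fit(m,tol):
        P=np.stack([X,Z],-1)[m]
        for _ in range(6):
            cc=P.mean(0); a=np.linalg.svd(P-cc,full_matrices=False)[2][0]; a*=np.sign(a[0]); e=np.abs((P-cc)@[-a[1],a[0]]); P=P[e<tol]
        return np.degrees(np.arctan2(a[1],a[0])),np.array([-a[1],a[0]])@cc,len(P)
    A.append(fit((rad>25)&(rad<160)&(np.abs(Y)<95)&(f.min(2)>110)&(f.max(2)-f.min(2)<60)&(Z>3)&(X>0),5))
    k=(np.abs(Y+141)<14)&(f.max(2)<110)&(rad<182)
    B.append(fit(k&(rad>15),7)); 
    far=k&(rad>120)&(np.abs(np.degrees(np.arctan2(Z,X))-51.5)<4); C.append((np.degrees(np.arctan2(Z,X))[far].mean(),Y[far].mean(),far.sum()))
for x in(A,B,C): x=np.array(x); print(x.mean(0).round(2),x.std(0).round(2))
save('f.png',cv2.resize(c['frame'][120:250,150:270],(720,600*13//12-58)))
E
```

```text
[5.03800e+01 2.52000e+00 3.03825e+03] [0.03 0.04 6.19]
[ 57.27 -14.4   90.83] [1.17 2.74 4.49]
[  51.08 -139.59   76.67] [0.05 0.08 0.47]
```

View pics/f.png

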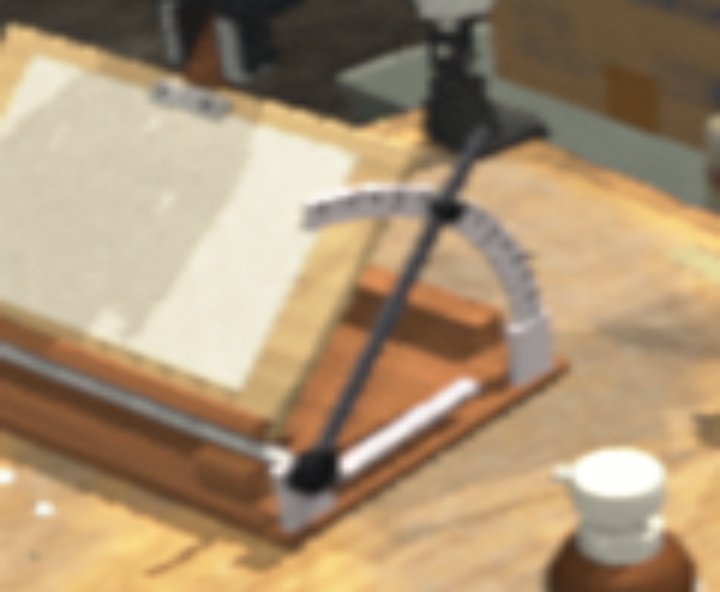

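The picture shows the board edge (285,430)–(410,165) nearly parallel to the pointer (315,465)–(485,130), but slightly low. I raise it about 1.1°.

>>> play_rows --targets '[[1, [0.15, 0, -0.12], 0], [1, [0.3, 0, -0.24], 0], [1, [0.3, 0, -0.24], 0], [1, [0.3, 0, -0.24], 0]]'

```text
t: 10.62
eef_pos: [559.4, 156.2, 186.0]
eef_rot: [[-0.986, -0.169, -0.006], [-0.169, 0.986, 0.004], [0.005, 0.005, -1.0]]
contact_force: [-3.6, 5.9, -9.2]
finger_gap: 22.4
gripper_force: 59.9
```

```bash
for i in 1 2 3; do python3 ang.py; done; python3 - <<'E'
# image-only fit of board right top edge vs pointer line, same camera: residual of vanishing directions
from h import *
from scipy.optimize import minimize
yaw=np.radians(9.7); ex=np.array([np.cos(yaw),np.sin(yaw),0]); ey=np.array([-np.sin(yaw),np.cos(yaw),0]); ez=np.array([0,0,1.])
H=np.array([443.5,134,47])
g=np.mean([cap('scene')['frame'].astype(np.float32).mean(2) for _ in range(6)],0).astype(np.float32)
c=cap('scene'); Mi=np.linalg.inv(c['cam_to_world'])
def samp(P):
    q=(P.reshape(-1,3)@Mi[:3,:3].T+Mi[:3,3])*[1,-1,-1]
    u=cv2.projectPoints(q.reshape(-1,1,3),np.zeros(3),np.zeros(3),c['K'].astype(float),np.array(c['D'],float))[0].reshape(-1,2).astype(np.float32)
    return cv2.remap(g,u[:,0],u[:,1],cv2.INTER_LINEAR).reshape(-1)
for d0 in (-2,0,2):
  res=[]
  for t in np.arange(46,57,.25):
    best=[]
    d=np.array([0,0,0])
    a=np.cos(np.radians(t))*ex+np.sin(np.radians(t))*ez; n=-np.sin(np.radians(t))*ex+np.cos(np.radians(t))*ez
    for o in np.arange(-6,6.1,.5):
        r=np.linspace(25,180,80)[:,None]
        P=H-141*ey+d0*a+o*n+r*a
        best.append((samp(P).mean(),o))
    b=min(best); res.append((b[0],t,b[1]))
  print('img ptr',sorted(res)[:3])
E
```

```text
t 10.625 [559.4 156.2 186. ] [-3.6  5.9 -9.2] 59.93310570716858 22.373695798778414 [ 1.3  0.3 -0.2]
scene board 2898 51.42 offset(5 expected) 2.5
scene ptr 123 52.13 off -1.7
top board 2326 51.47 offset(5 expected) 3.7
t 10.725 [559.5 156.1 185.9] [-3.9  6.7 -8.7] 59.9318128824234 22.53943746781031 [ 1.4  0.2 -0.2]
scene board 2897 51.4 offset(5 expected) 2.5
scene ptr 123 51.97 off -1.5
top board 2325 51.4 offset(5 expected) 3.8
t 10.825 [559.5 156.2 185.9] [-3.3  5.9 -9.4] 59.93229568004608 22.795598998405044 [ 1.3  0.3 -0.1]
scene board 2912 51.36 offset(5 expected) 2.6
scene ptr 120 51.52 off -0.6
top board 2326 51.46 offset(5 expected) 3.7
img ptr [(np.float32(68.07821), np.float64(50.75), np.float64(2.5)), (np.float32(68.10431), np.float64(51.0), np.float64(2.0)), (np.float32(68.14718), np.float64(50.5), np.float64(3.0))]
img ptr [(np.float32(68.094215), np.float64(50.75), np.float64(2.5)), (np.float32(68.11935), np.float64(51.0), np.float64(2.0)), (np.float32(68.13385), np.float64(50.5), np.float64(3.0))]
img ptr [(np.float32(68.15432), np.float64(50.75), np.float64(2.5)), (np.float32(68.17281), np.float64(51.0), np.float64(2.0)), (np.float32(68.208466), np.float64(50.5), np.float64(3.0))]
```

The board measures 51.4°. The pointer estimates run from 50.8° to 52.1°, centred on about 51.5°, so it is in line and the grip is firm. Handing in.

```bash
python3 -c "
from workcell import order
print(order.finish_job())"
```

```text
the job is handed in; nothing more can be done
None
```

I pressed the grey bottle's spray head fully down with the board flat, and it sprang back up. I then swung the board up by its tab to 51.4°, against a pointer measured at about 51.5° (readings 50.8–52.1°), and handed the job in with the gripper still holding it there. No verdict came back.

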